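# Find the loose bolt on the last-making machine bed and hold its cap open

## Task

One of the three bolts on the grey machine bed has worked loose: tap the bolt heads one after another from above until you find the one that sinks, and press that one right down. Then take the tab of that bolt's hinged cap, lift the cap more than 45 degrees open and finish while still holding it there, so that a mate can get at the nut underneath. Keep the other two caps shut throughout, and do not shift or knock over the things lying around.

Things in the scene. Friction and masses are not known exactly. Their poses are not given: they have to be found in the camera images.
- bed: Grey cast machine bed screwed to the bench, 150 mm (x) by 380 mm (y) by 60 mm tall. Origin: centre of its underside; z up, y along its length, +x to its far side where the bolts stand. Along its length are three equal stations; in each, a flat steel cap (robot side, x -65 to +5 mm) and a bolt (far side, x +45 mm) at the same bed y. Stations are 100 mm apart
- bolt_a_top (a point): Centre of the top of the hexagonal head (24 mm wide, 14 mm tall) of the right-hand (bed y -130 mm) bolt, 86 mm above the bench at the start; all three look alike. A tight bolt does not give under a tap; the loose one (any of the three) sinks straight down 10 mm under about 2.5 N, and stays down
- bolt_b_top (a point): Centre of the top of the hexagonal head (24 mm wide, 14 mm tall) of the middle (bed y -30 mm) bolt, 86 mm above the bench at the start; all three look alike. A tight bolt does not give under a tap; the loose one (any of the three) sinks straight down 10 mm under about 2.5 N, and stays down
- bolt_c_top (a point): Centre of the top of the hexagonal head (24 mm wide, 14 mm tall) of the left-hand (bed y +70 mm) bolt, 86 mm above the bench at the start; all three look alike. A tight bolt does not give under a tap; the loose one (any of the three) sinks straight down 10 mm under about 2.5 N, and stays down
- cap_a: Flat steel cap of the right-hand (bed y -130 mm) bolt, on that bolt's robot side: 70 (x) by 60 (y) by 6 mm, top 74 mm above the bench, 0.3 kg. Origin: on the hinge axis, middle of its robot-side edge, 69 mm above the bench; its y is the hinge axis. Shut, its axes are the bed's. The far edge lifts up and over towards the robot, stop at 1.3 rad; turns freely, falls shut when let go
- tab_a_grip (a point): Point to pinch on the upright finger tab that stands on the far edge of cap a: tab 12 mm thick (cap y, the way to pinch), 22 mm along x, 40 mm tall above the cap plate. The point is 12 mm below the tab's top, at x 59 mm, z 33 mm in the frame of cap a, and turns with it
- cap_b: Flat steel cap of the middle (bed y -30 mm) bolt, on that bolt's robot side: 70 (x) by 60 (y) by 6 mm, top 74 mm above the bench, 0.3 kg. Origin: on the hinge axis, middle of its robot-side edge, 69 mm above the bench; its y is the hinge axis. Shut, its axes are the bed's. The far edge lifts up and over towards the robot, stop at 1.3 rad; turns freely, falls shut when let go
- tab_b_grip (a point): Point to pinch on the upright finger tab that stands on the far edge of cap b: tab 12 mm thick (cap y, the way to pinch), 22 mm along x, 40 mm tall above the cap plate. The point is 12 mm below the tab's top, at x 59 mm, z 33 mm in the frame of cap b, and turns with it
- cap_c: Flat steel cap of the left-hand (bed y +70 mm) bolt, on that bolt's robot side: 70 (x) by 60 (y) by 6 mm, top 74 mm above the bench, 0.3 kg. Origin: on the hinge axis, middle of its robot-side edge, 69 mm above the bench; its y is the hinge axis. Shut, its axes are the bed's. The far edge lifts up and over towards the robot, stop at 1.3 rad; turns freely, falls shut when let go
- tab_c_grip (a point): Point to pinch on the upright finger tab that stands on the far edge of cap c: tab 12 mm thick (cap y, the way to pinch), 22 mm along x, 40 mm tall above the cap plate. The point is 12 mm below the tab's top, at x 59 mm, z 33 mm in the frame of cap c, and turns with it
- last_1: Bystander: light wooden shoe last, 225 mm long, 70 mm wide, 85 mm tall. Origin: middle of its underside
- last_2: Bystander: second wooden shoe last, same size. Origin: middle of its underside
- mug: Bystander: white mug, 80 mm wide, 95 mm tall, handle at its +y. Origin: middle of its underside
- wax_tin: Bystander: small aluminium tin, 44 mm wide, 28 mm tall, standing on the left end of the bed. Origin: middle of its underside
- rasp: Bystander: rasp lying flat, steel blade and wooden handle, about 200 mm long, 28 mm high. Origin: middle of its underside
- screwdriver: Bystander: screwdriver with a wooden handle, lying. Origin: middle of its underside
- brush: Bystander: flat brush, lying. Origin: middle of its underside

How it is judged:
On the way, in this order (a step that is already met when the one before it is completed fails the run):
1. the loose bolt has been found: tapped, it has sunk by more than 6 mm (z of any of bolt_a_top, bolt_b_top, bolt_c_top in the frame of bed below 0.08 m), for 0.1 s.
2. the loose bolt's cap is held lifted open by its tab (((z of bolt_a_top in the frame of bed below 0.08 m and angle between cap_a's own z axis and vertical above 0.7 rad and contact force between the fingers and cap_a above 0.4 N and angular speed of cap_a below 0.15 rad/s and angle between each of cap_b, cap_c's own z axis and vertical below 0.1 rad) or (z of bolt_b_top in the frame of bed below 0.08 m and angle between cap_b's own z axis and vertical above 0.7 rad and contact force between the fingers and cap_b above 0.4 N and angular speed of cap_b below 0.15 rad/s and angle between each of cap_a, cap_c's own z axis and vertical below 0.1 rad) or (z of bolt_c_top in the frame of bed below 0.08 m and angle between cap_c's own z axis and vertical above 0.7 rad and contact force between the fingers and cap_c above 0.4 N and angular speed of cap_c below 0.15 rad/s and angle between each of cap_a, cap_b's own z axis and vertical below 0.1 rad))), for 0.5 s.
At the end, for the whole second after the job is handed in: The fingers hold the tab (more than 0.4 N) of the cap beside the sunken bolt (sunk by more than 6 mm), that cap is open more than 0.7 rad and still (under 0.15 rad/s), and the other two caps are shut (under 0.1 rad) (((z of bolt_a_top in the frame of bed below 0.08 m and angle between cap_a's own z axis and vertical above 0.7 rad and contact force between the fingers and cap_a above 0.4 N and angular speed of cap_a below 0.15 rad/s and angle between each of cap_b, cap_c's own z axis and vertical below 0.1 rad) or (z of bolt_b_top in the frame of bed below 0.08 m and angle between cap_b's own z axis and vertical above 0.7 rad and contact force between the fingers and cap_b above 0.4 N and angular speed of cap_b below 0.15 rad/s and angle between each of cap_a, cap_c's own z axis and vertical below 0.1 rad) or (z of bolt_c_top in the frame of bed below 0.08 m and angle between cap_c's own z axis and vertical above 0.7 rad and contact force between the fingers and cap_c above 0.4 N and angular speed of cap_c below 0.15 rad/s and angle between each of cap_a, cap_b's own z axis and vertical below 0.1 rad))); the arm keeps its last pose, push and grip.
It fails at once if the cap of a bolt that has not been found loose is lifted (over 0.2 rad) ((angle between cap_a's own z axis and vertical above 0.2 rad and not (z of bolt_a_top in the frame of bed below 0.08 m)) or (angle between cap_b's own z axis and vertical above 0.2 rad and not (z of bolt_b_top in the frame of bed below 0.08 m)) or (angle between cap_c's own z axis and vertical above 0.2 rad and not (z of bolt_c_top in the frame of bed below 0.08 m))).
It fails at once if a bystander is shifted by more than 40 mm or tipped (distance of any of last_1, last_2, mug, wax_tin, rasp, screwdriver, brush from where it was at the start of the episode above 0.04 m or angle between any of last_1, last_2, mug, wax_tin's own z axis and vertical above 0.5 rad).
It also fails if it takes over 51 s, if anything falls off the work surface, if the arm or the gripper's body presses on something with over 40 N, if the wrist force passes 120 N, or if a joint passes its speed limit or range.

## Robot

A 6-joint arm with a two-finger parallel gripper is mounted at the origin on the work surface. World frame = base frame: x ahead of the robot, y to its left, z up, the work surface at z = 0. Lengths are in m, angles in rad, forces in N, time in s.
With the tool pointing down it reaches from about 0.325 to 0.85 m from the base axis. Payload 15.5 kg.
Tool frame: the origin (TCP) lies midway between the tips of the shut fingers; the grasp point (between the pads) lies 19 mm behind it; z points along the fingers, y is the line along which they close (so a half turn about z gives the same grasp; the last joint's range is limited). The gripper opens to 91 mm and grips with 3 to 60 N. Pads are 32 mm wide; open, the fingers measure 118 mm over their backs; the gripper's body (76 mm by 178 mm) begins 60 mm behind the grasp point.
Start: joints at [-1.367, 0.494, 1.345, -0, 1.302, -0.096], TCP at [0.184, -0.597, 0.214] pointing down, gripper open.
Joint ranges: [-2.91, 2.91], [-0.82, 2.16], [0.22, 2.67], [-1.22, 4.37], [0.12, 2.79], [-3.08, 3.08]. Speed limits (rad/s): [1.89, 1.89, 2.57, 3.01, 3.01, 3.01].

## Interface

Orientations are given as a unit quaternion [x, y, z, w].
In Python, from station import manip gives the robot as it stands.
- The arm moves only by the tool send_rows, never from a script. Its argument "deltas" is a list of rows, each a list of 7 numbers: the shift along the world's x, y, z in cm, then the turn, a rotation vector about the world's x, y, z in degrees, then the opening in per cent of the stroke, from 0 (shut) to 100 (fully open). In form: [[x, y, z, wx, wy, wz, grip], ...]. A call has 1 to 20 rows; each row is the pose to reach, as a shift and turn from the pose commanded when the call began; what a row does not reach only later rows make up. A row lasts 1/12 s, in which the tool goes at most 41.7 mm and 7.16 degrees, less where a joint would pass 70% of its speed; a pose out of reach is approached as far as the arm can. A call with a gripper value outside its range is refused whole. The fingers move at their own pace and stop on an object; "grip_force" is the grip in N (left out, the last holds). Time passes only in rows, so rows that repeat a pose let the fingers close. It gives the time, the measured TCP pose, the force, the opening and the grip force at its end, in the units of the state.
- manip.get_state(): the state, without advancing time (a new reading comes with each control period).
- manip.capture(name): name is "side" or "top" or "wrist"; returns the picture (400x640x3 uint8, red, green, blue); there is no depth.
- manip.camera_params(name): a dict with "intrinsics" (3x3 intrinsics, pixels), "dist" ([k1, k2, p1, p2, k3] as OpenCV has them; the pictures are not rectified), "rvec" (rotation vector, rad) and "tvec" (3), from world to camera coordinates, as OpenCV has them. Camera axes: x right, y down, z forward; pixel columns grow to the right and rows downward; lengths in m; the calibration is good to about 2 mm. A picture is of the moment at which its call begins: read the wrist's pose just before it. camera_params takes no time and is no camera call; for the wrist camera it gives the pose at the moment of the call.
- manip.close_job(): hands the job in; it is judged then, once.
The state is a dict: "t": time; "q": joint angles; "joint_velocities": joint speeds; "tau": joint torques, N m; "tool_pos": TCP position; "ee_rot": TCP orientation; "force": force on the tool from outside, world axes, zero at the start; "torque": the same for the moment, N m; "width": opening from 0.0 (shut) to 1.0 (fully open); "finger_force": force on a finger pad.
Only numpy, scipy, OpenCV 4.12 (cv2) and the standard library are available. Lean on these libraries where they do the work, as an engineer would, in place of code of your own. Each camera call takes 0.05 s, during which the arm holds its last target. There are 200 camera calls.

## Working session

There is one attempt and no reset: what is moved stays moved. The work goes in short steps, Python scripts to look and compute and a tool call to move; the robot and the scene stay as the last step left them, time stands still between calls to the robot, and variables do not carry over. Pictures are saved under pics/ and viewed, at most 10 in all, crops included, and the job is handed in when it is done.

Besides the shell and the picture viewer there is one more tool, called after ">>>" as name([rows], argument=value, ...), one row to a line, values as JSON. send_rows: Moves the arm, as the interface text tells. Its arguments: {"type":"object","properties":{"deltas":{"type":"array","items":{"type":"array","items":{"type":"number"}}},"grip_force":{"type":"number"}},"required":["deltas"]}

```bash
mkdir -p pics
python3 - <<'E'
from station import manip
import cv2,numpy as np
for n in("top","side"):
    cv2.imwrite(f"pics/{n}0.png",manip.capture(n)[:,:,::-1])
    p=manip.camera_params(n);print(n,{k:np.round(v,3).tolist() for k,v in p.items()})
print(manip.get_state())
E
```

```text
top {'intrinsics': [[433.394, 0.0, 315.105], [0.0, 433.394, 197.226], [0.0, 0.0, 1.0]], 'dist': [-0.06, 0.0, 0.0, 0.0, 0.0], 'rvec': [2.159, -2.195, 0.033], 'tvec': [0.093, 0.583, 1.031]}
side {'intrinsics': [[366.951, 0.0, 323.965], [0.0, 366.951, 198.322], [0.0, 0.0, 1.0]], 'dist': [-0.019, 0.0, 0.0, 0.0, 0.0], 'rvec': [2.176, -0.035, 0.041], 'tvec': [-0.584, 0.111, 0.854]}
{'t': 0.1, 'q': array([-1.36750686e+00,  4.94126758e-01,  1.34601420e+00, -1.39034471e-05,
        1.30250769e+00, -9.55364206e-02]), 'joint_velocities': array([ 7.67948827e-04, -2.00015976e-03,  9.84917284e-04, -1.01396769e-04,
        9.23116265e-05, -3.75041503e-04]), 'tau': array([ 1.34420778e-03, -8.80240345e+01, -3.82542694e+01,  7.09308777e-02,
        4.83703183e-02, -5.37114238e-05]), 'tool_pos': array([ 0.18391173, -0.59699846,  0.21341296]), 'ee_rot': array([ 9.88858223e-01,  1.48859449e-01, -3.51252061e-05, -5.26869763e-04]), 'force': array([-0.04097068, -0.06200557,  0.48750906]), 'torque': array([ 0.03352461, -0.02000752, -0.01619242]), 'finger_force': 0.0, 'width': 1.0036542339405792}
```

View pics/top0.png

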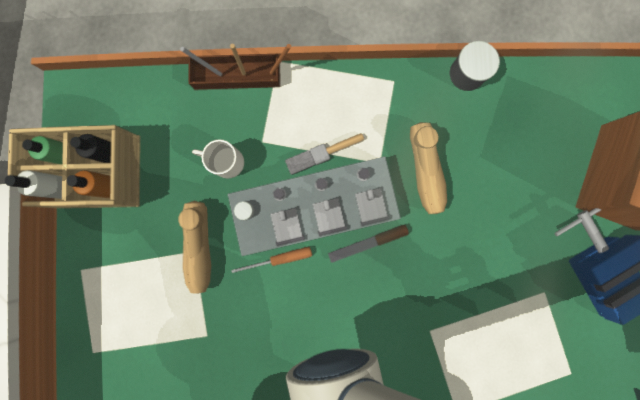

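View pics/side0.png

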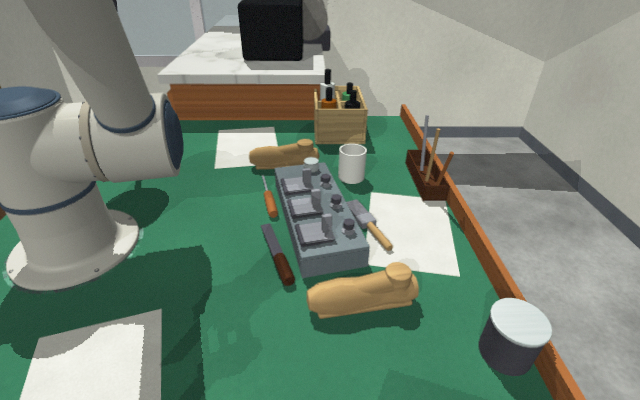

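The top view shows the bed at columns 228–400, rows 157–254. The bolt heads are near (281,193), (323,183) and (366,173), with the tabs beside them on the robot side. In the side view the bolts are near (325,180), (336,199) and (349,226). I'll zoom in on both.

```bash
cat > h.py <<'E'
import numpy as np,cv2
from station import manip
def ray(p,uv):
    R=cv2.Rodrigues(np.array(p["rvec"],float))[0];t=np.array(p["tvec"],float).ravel()
    n=cv2.undistortPoints(np.array([[uv]],float),np.array(p["intrinsics"]),np.array(p["dist"],float))[0,0]
    d=R.T@np.array([n[0],n[1],1]);return -R.T@t,d/np.linalg.norm(d)
def onz(p,uv,z):
    c,d=ray(p,uv);return c+d*(z-c[2])/d[2]
def tri(a,b):
    A=np.zeros((3,3));B=np.zeros(3)
    for c,d in(a,b):
        M=np.eye(3)-np.outer(d,d);A+=M;B+=M@c
    x=np.linalg.solve(A,B);return x,[np.linalg.norm(np.cross(x-c,d)) for c,d in(a,b)]
E
python3 - <<'E'
import cv2,numpy as np
a=cv2.imread("pics/top0.png")[150:260,222:406];b=cv2.imread("pics/side0.png")[155:275,268:372]
a=cv2.resize(a,None,fx=4,fy=4,interpolation=cv2.INTER_CUBIC)
b=cv2.resize(b,None,fx=5,fy=5,interpolation=cv2.INTER_CUBIC)[:600]
cv2.imwrite("pics/a.png",a);cv2.imwrite("pics/b.png",b)
E
```

```text
(no output)
```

View pics/a.png

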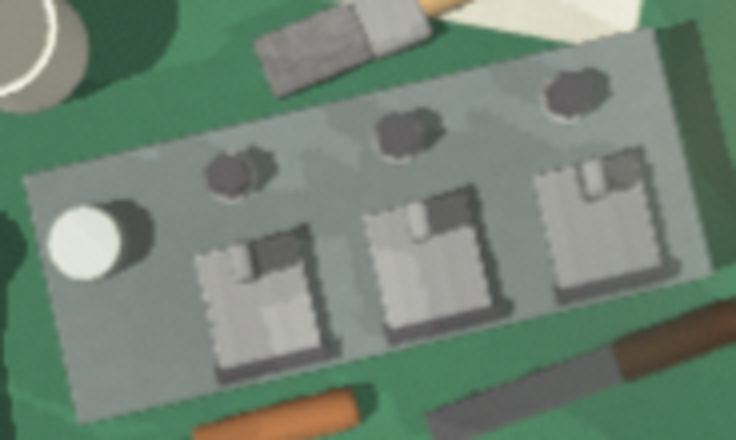

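View pics/b.png

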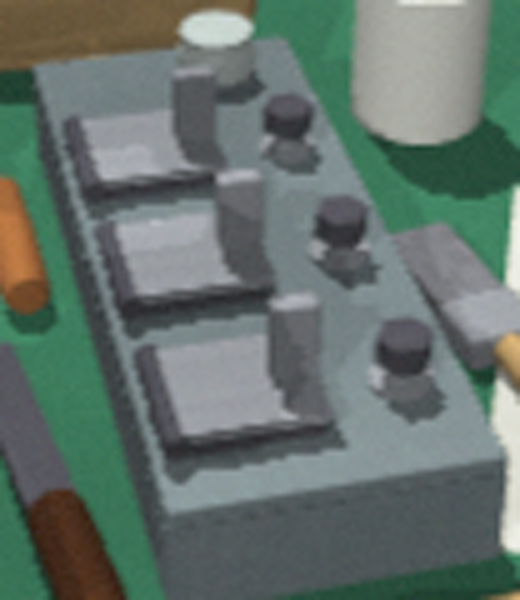

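The crops show the bolt heads clearly. Their centres in crop a are about (230,174), (398,134) and (569,95), and in crop b (289,108), (341,212) and (404,338). I'll triangulate the bolts and tabs and fit the bed pose.

Run:
```python
from h import *
T=manip.camera_params("top");S=manip.camera_params("side")
f=lambda p:(222+(p[0]+.5)/4-.5,150+(p[1]+.5)/4-.5)
g=lambda p:(268+(p[0]+.5)/5-.5,155+(p[1]+.5)/5-.5)
np.set_printoptions(precision=4,suppress=True)
for n,a,b in[("c",(230,174),(289,106)),("b",(398,134),(341,210)),("a",(569,95),(404,335)),("tc",(242,262),(195,76)),("tb",(418,220),(240,178)),("ta",(593,178),(296,302)),]:
    print(n,*tri(ray(T,f(a)),ray(S,g(b))),onz(T,f(a),.086 if len(n)==1 else .112),onz(S,g(b),.086 if len(n)==1 else .112))
C=np.array([onz(T,f(p),.06) for p in[(25,177),(655,29),(712,272),(80,422)]])
m=C.mean(0);yv=(C[0]-C[1]+C[3]-C[2]);L=np.linalg.norm(yv)/2;yv/=np.linalg.norm(yv)
print("bed",m,"len",L,"yaw",np.degrees(np.arctan2(-yv[0],yv[1])))
xv=np.array([yv[1],-yv[0],0])
for s,y in zip("abc",(-.13,-.03,.07)): print(s,m+xv*.045+yv*y,"tab",m+xv*(-.006)+yv*y)
c=manip.camera_params("wrist");print(c)
```

```text
c [0.592  0.1633 0.0874] [np.float64(0.001223712431748132), np.float64(0.001223712431748044)] [0.5909 0.1634 0.086 ] [0.5934 0.1656 0.086 ]
b [0.6131 0.0675 0.0864] [np.float64(0.0011506734166781998), np.float64(0.0011506734166782096)] [0.612  0.0676 0.086 ] [0.6143 0.0683 0.086 ]
a [ 0.6339 -0.0298  0.0861] [np.float64(0.0015486469948351514), np.float64(0.0015486469948349886)] [ 0.6324 -0.0298  0.086 ] [ 0.6355 -0.0296  0.086 ]
tc [0.5422 0.1545 0.1111] [np.float64(0.0019100961143096967), np.float64(0.0019100961143098084)] [0.5403 0.1544 0.112 ] [0.5441 0.153  0.112 ]
tb [0.5634 0.057  0.1125] [np.float64(0.0016221962114793239), np.float64(0.0016221962114797343)] [0.5618 0.057  0.112 ] [0.5651 0.0578 0.112 ]
ta [ 0.585  -0.0397  0.1126] [np.float64(0.0017711032961629735), np.float64(0.001771103296163183)] [ 0.5833 -0.0397  0.112 ] [ 0.5869 -0.0387  0.112 ]
bed [0.5618 0.0869 0.06  ] len 0.37767968389418993 yaw 12.316052435594093
a [ 0.6335 -0.0305  0.06  ] tab [ 0.5836 -0.0414  0.06  ]
b [0.6121 0.0672 0.06  ] tab [0.5623 0.0563 0.06  ]
c [0.5908 0.1649 0.06  ] tab [0.541 0.154 0.06 ]
{'intrinsics': array([[301.9279,   0.    , 317.4709],
       [  0.    , 301.9279, 200.9697],
       [  0.    ,   0.    ,   1.    ]]), 'dist': array([-0.0417,  0.    ,  0.    ,  0.    ,  0.    ]), 'rvec': array([-2.3494,  1.7339,  0.2332]), 'tvec': array([-0.6239, -0.0301,  0.3917])}
```

The two views agree to about 2 mm. Bolt tops are a (0.633,−0.030), b (0.612,0.067) and c (0.591,0.164) at z≈0.086, and the bed yaw is 12.3°. I'll move above bolt a with the fingers shut.

>>> send_rows([
  [1.5,1.9,0,0,0,0,0],
  [4,5,0,0,0,-1,0],
  [6.5,8.2,0,0,0,-2,0],
  [9,11.4,0,0,0,-3,0],
  [11.5,14.5,0,0,0,-4,0],
  [14,17.7,0,0,0,-4.8,0],
  [16.5,20.8,0,0,0,-4.8,0],
  [19,24,0,0,0,-4.8,0],
  [21.5,27.1,0,0,0,-4.8,0],
  [24,30.3,0,0,0,-4.8,0],
  [26.5,33.5,0,0,0,-4.8,0],
  [29,36.6,0,0,0,-4.8,0],
  [31.5,39.8,-1,0,0,-4.8,0],
  [34,42.9,-2,0,0,-4.8,0],
  [36.5,46.1,-4,0,0,-4.8,0],
  [39,49.2,-5,0,0,-4.8,0],
  [41.5,52.4,-6,0,0,-4.8,0],
  [43.5,55,-7,0,0,-4.8,0],
  [44.9,56.7,-8,0,0,-4.8,0],
  [44.9,56.7,-8,0,0,-4.8,0],
], grip_force=20)

```text
t: 1.77
tool_pos: [0.6342, -0.0265, 0.1314]
ee_rot: [0.994, 0.109, -0.001, -0.001]
force: [-0.6, 0.3, -0.0]
width: 0.005
finger_force: 0.0
```

Run:
```python
from h import *
s=manip.get_state();print(s["t"],s["tool_pos"],s["ee_rot"],s["force"],s["q"],s["width"])
cv2.imwrite("pics/s1.png",cv2.resize(manip.capture("side")[100:300,220:420,::-1],None,fx=3,fy=3))
```

```text
1.7667 [ 0.63417089 -0.02648751  0.1314204 ] [ 9.94053220e-01  1.08889618e-01 -9.10079946e-04 -6.46319736e-04] [-0.60238166  0.27795189 -0.00665859] [-1.36233620e-01  5.91558482e-01  1.41088297e+00  8.92968850e-04
  1.14123097e+00  1.21597791e+00] 0.004687628713434631
```

View pics/s1.png

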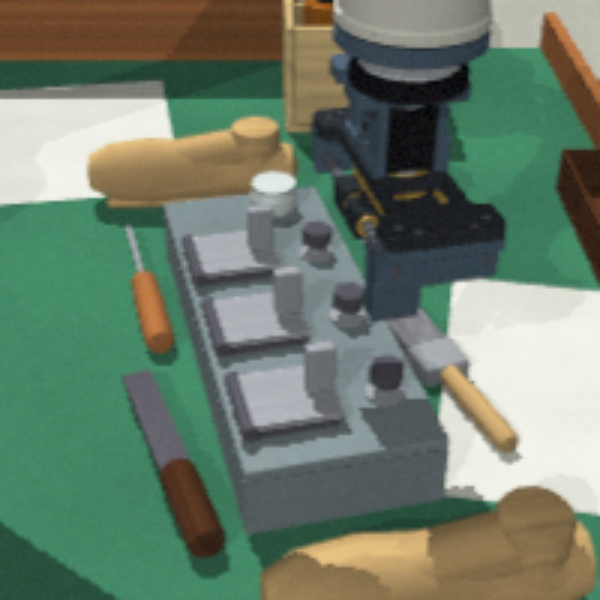

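The side view shows the shut fingers just above bolt a (tip near crop (390,315)), with all caps shut. I'll tap gently.

>>> send_rows([
  [0,0,-1,0,0,0,0],
  [0,0,-2.4,0,0,0,0],
  [0,0,-3.6,0,0,0,0],
  [0,0,-4.2,0,0,0,0],
  [0,0,-4.6,0,0,0,0],
  [0,0,-4.8,0,0,0,0],
  [0,0,-5,0,0,0,0],
  [0,0,-5,0,0,0,0],
  [0,0,-5,0,0,0,0],
])

```text
t: 2.57
tool_pos: [0.6326, -0.0309, 0.0857]
ee_rot: [0.994, 0.107, 0.0, 0.0]
force: [-11.3, -0.3, 23.9]
width: 0.002
finger_force: 12.0
```

Bolt a holds at 24 N, so it is tight. Next is b.

>>> send_rows([
  [0,0,1.5,0,0,0,0],
  [0,0,4,0,0,0,0],
  [-0.7,3.3,4,0,0,0,0],
  [-1.5,6.8,4,0,0,0,0],
  [-2.1,9.7,4,0,0,0,0],
  [-2.1,9.7,3,0,0,0,0],
  [-2.1,9.7,1.8,0,0,0,0],
  [-2.1,9.7,1,0,0,0,0],
  [-2.1,9.7,0.5,0,0,0,0],
  [-2.1,9.7,0.2,0,0,0,0],
  [-2.1,9.7,0,0,0,0,0],
  [-2.1,9.7,0,0,0,0,0],
  [-2.1,9.7,0,0,0,0,0],
])

```text
t: 3.65
tool_pos: [0.612, 0.0662, 0.0857]
ee_rot: [0.994, 0.107, 0.0, 0.0]
force: [-10.4, 0.1, 26.0]
width: 0.007
finger_force: 13.2
```

Bolt b is tight too, at 26 N. On to c, with a full press.

>>> send_rows([
  [0,0,1.5,0,0,0,0],
  [0,0,4,0,0,0,0],
  [-0.7,3.3,4,0,0,0,0],
  [-1.5,6.8,4,0,0,0,0],
  [-2.1,9.7,4,0,0,0,0],
  [-2.1,9.7,3,0,0,0,0],
  [-2.1,9.7,1.8,0,0,0,0],
  [-2.1,9.7,1,0,0,0,0],
  [-2.1,9.7,0.5,0,0,0,0],
  [-2.1,9.7,0.2,0,0,0,0],
  [-2.1,9.7,0,0,0,0,0],
  [-2.1,9.7,0,0,0,0,0],
  [-2.1,9.7,0,0,0,0,0],
])

```text
t: 4.73
tool_pos: [0.5913, 0.1635, 0.0842]
ee_rot: [0.994, 0.107, 0.0, -0.0]
force: [-0.4, 0.1, 0.2]
width: 0.001
finger_force: 0.0
```

Bolt c gives with almost no force, so I'll press it right down.

>>> send_rows([
  [0,0,-0.3,0,0,0,0],
  [0,0,-0.5,0,0,0,0],
  [0,0,-0.7,0,0,0,0],
  [0,0,-0.9,0,0,0,0],
  [0,0,-1.0,0,0,0,0],
  [0,0,-1.1,0,0,0,0],
  [0,0,-1.1,0,0,0,0],
  [0,0,-1.1,0,0,0,0],
])

```text
t: 5.4
tool_pos: [0.5918, 0.1637, 0.0758]
ee_rot: [0.994, 0.107, 0.001, 0.0]
force: [-11.5, -4.1, 49.2]
width: 0.008
finger_force: 24.5
```

Bolt c is down on its stop. I'll move above tab c and open halfway.

>>> send_rows([
  [0,0,1.5,0,0,0,0],
  [0,0,4,0,0,0,0],
  [0,0,7,0,0,0,0],
  [-1.5,-0.3,7,0,0,0,50],
  [-3.5,-0.7,7,0,0,0,50],
  [-5,-1,7,0,0,0,50],
  [-5,-1,7,0,0,0,50],
  [-5,-1,7,0,0,0,50],
])

```text
t: 6.07
tool_pos: [0.5405, 0.1537, 0.143]
ee_rot: [0.994, 0.107, -0.0, -0.0]
force: [0.6, 0.0, 0.2]
width: 0.337
finger_force: 0.0
```

Run:
```python
from h import *
s=manip.get_state();print(s["t"],s["tool_pos"],s["force"],s["q"],s["width"])
a=manip.capture("side")[100:300,220:420,::-1];b=manip.capture("wrist")[:,:,::-1]
cv2.imwrite("pics/s2.png",cv2.resize(a,None,fx=2.9,fy=2.9));cv2.imwrite("pics/w2.png",b)
```

```text
6.0667 [0.54051658 0.15370599 0.14297591] [0.5516217  0.02828642 0.15414192] [1.70741366e-01 4.86269529e-01 1.58746658e+00 9.76359290e-05
 1.06814265e+00 1.52640305e+00] 0.33701695138684756
```

View pics/s2.png

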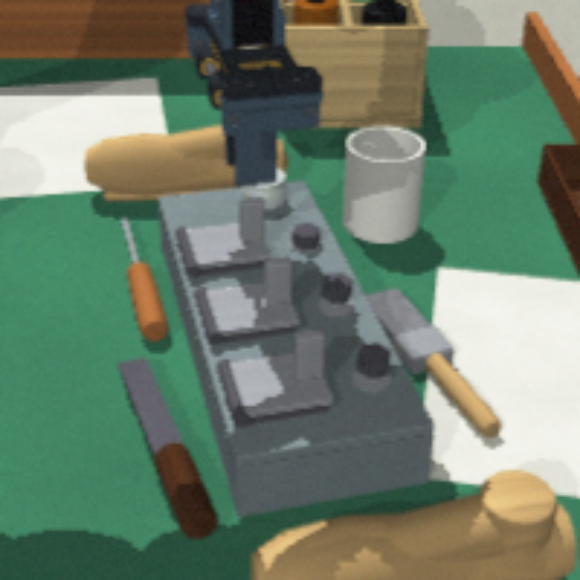

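View pics/w2.png

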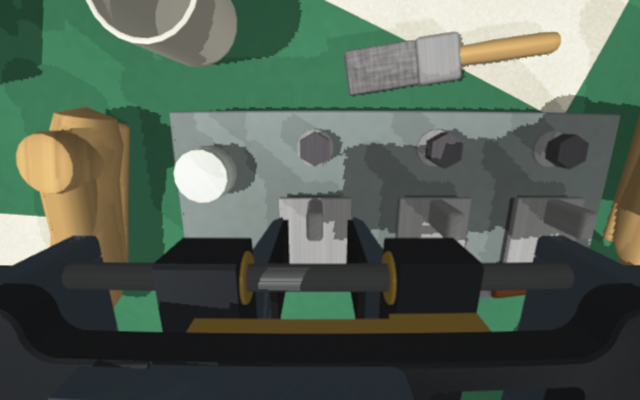

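In the wrist view, tab c is at about (315,220), centred between the fingers at columns ~270 and ~365. Bolt c is visibly lower and all caps are shut. I'll go down and pinch.

>>> send_rows([
  [0,0,-1,0,0,0,50],
  [0,0,-2.5,0,0,0,50],
  [0,0,-4,0,0,0,50],
  [0,0,-5,0,0,0,50],
  [0,0,-5.7,0,0,0,50],
  [0,0,-5.7,0,0,0,50],
  [0,0,-5.7,0,0,0,0],
  [0,0,-5.7,0,0,0,0],
  [0,0,-5.7,0,0,0,0],
  [0,0,-5.7,0,0,0,0],
  [0,0,-5.7,0,0,0,0],
  [0,0,-5.7,0,0,0,0],
], grip_force=25)

```text
t: 7.17
tool_pos: [0.5408, 0.1559, 0.0864]
ee_rot: [0.994, 0.107, 0.0, -0.002]
force: [-2.8, 16.5, 0.9]
width: 0.122
finger_force: 25.0
```

Run:
```python
from h import *
s=manip.get_state();print(s["t"],s["tool_pos"],s["force"],s["torque"],s["width"])
# rigid turn about hinge (bed frame x -65, z 69); TCP at shut
yaw=np.radians(12.3);xv=np.array([np.cos(yaw),np.sin(yaw),0]);yv=np.array([-np.sin(yaw),np.cos(yaw),0])
tcp=s["tool_pos"];bed=np.array([.5618,.0869,0]);H=bed-.065*xv+.07*yv+[0,0,.069]
r=tcp-H;print("bed xyz rel hinge",r@xv,r@yv,r[2])
for d in range(0,60,3):
    R=cv2.Rodrigues(-yv*np.radians(d))[0];m=(R@r-r)*100
    print([round(float(v),2) for v in m]+[round(float(v),1) for v in -yv*d])
```

```text
7.1667 [0.5408249  0.15588645 0.08638331] [-2.78129543 16.47886141  0.86921424] [2.88480059 0.51788671 0.02587427] 0.12196383602821123
bed xyz rel hinge 0.05920257823587041 0.0018712410469428312 0.017383314360976843
[0.0, 0.0, 0.0, 0.0, -0.0, -0.0]
[-0.1, -0.02, 0.31, 0.6, -2.9, -0.0]
[-0.21, -0.05, 0.61, 1.3, -5.9, -0.0]
[-0.34, -0.07, 0.9, 1.9, -8.8, -0.0]
[-0.48, -0.1, 1.19, 2.6, -11.7, -0.0]
[-0.64, -0.14, 1.47, 3.2, -14.7, -0.0]
[-0.81, -0.18, 1.74, 3.8, -17.6, -0.0]
[-0.99, -0.22, 2.01, 4.5, -20.5, -0.0]
[-1.19, -0.26, 2.26, 5.1, -23.4, -0.0]
[-1.4, -0.31, 2.5, 5.8, -26.4, -0.0]
[-1.62, -0.35, 2.73, 6.4, -29.3, -0.0]
[-1.86, -0.41, 2.94, 7.0, -32.2, -0.0]
[-2.1, -0.46, 3.15, 7.7, -35.2, -0.0]
[-2.36, -0.51, 3.34, 8.3, -38.1, -0.0]
[-2.62, -0.57, 3.51, 8.9, -41.0, -0.0]
[-2.9, -0.63, 3.68, 9.6, -44.0, -0.0]
[-3.18, -0.69, 3.82, 10.2, -46.9, -0.0]
[-3.46, -0.76, 3.96, 10.9, -49.8, -0.0]
[-3.76, -0.82, 4.07, 11.5, -52.8, -0.0]
[-4.06, -0.88, 4.17, 12.1, -55.7, -0.0]
```

The tab is gripped at about 11 mm wide, and the 16 N side force says the target is ~2 mm short in y. I'll add that shift and start the arc about the hinge.

>>> send_rows([
  [-0.05,0.2,0,0,0,0,0],
  [-0.05,0.2,0,0,0,0,0],
  [-0.15,0.18,0.31,0.6,-2.9,0,0],
  [-0.26,0.15,0.61,1.3,-5.9,0,0],
  [-0.39,0.13,0.9,1.9,-8.8,0,0],
  [-0.53,0.1,1.19,2.6,-11.7,0,0],
  [-0.69,0.06,1.47,3.2,-14.7,0,0],
  [-0.86,0.02,1.74,3.8,-17.6,0,0],
  [-1.04,-0.02,2.01,4.5,-20.5,0,0],
  [-1.24,-0.06,2.26,5.1,-23.4,0,0],
  [-1.24,-0.06,2.26,5.1,-23.4,0,0],
  [-1.24,-0.06,2.26,5.1,-23.4,0,0],
])

```text
t: 8.17
tool_pos: [0.5285, 0.1533, 0.109]
ee_rot: [0.972, 0.105, 0.207, -0.022]
force: [-0.6, 5.9, 1.0]
width: 0.128
finger_force: 25.0
```

Run:
```python
from h import *
s=manip.get_state();print(s["t"],s["tool_pos"],s["ee_rot"],s["force"],s["torque"],s["q"],s["width"],s["finger_force"])
yaw=np.radians(12.3);xv=np.array([np.cos(yaw),np.sin(yaw),0]);yv=np.array([-np.sin(yaw),np.cos(yaw),0])
r0=.0592*xv+.0174*np.array([0,0,1])
f=lambda d:cv2.Rodrigues(-yv*np.radians(d))[0]@r0
for d in range(24,55,3): print(d-24,[round(float(v),2) for v in (f(d)-f(24))*100]+[round(float(v),1) for v in -yv*(d-24)])
```

```text
8.1667 [0.52853833 0.15326023 0.10899002] [ 0.97244237  0.10495884  0.20698339 -0.02230139] [-0.59153795  5.8836608   1.00749746] [0.85743409 0.34865669 0.40958825] [0.15906576 0.4227575  2.01766895 0.08134363 0.28320184 1.44153765] 0.12765349520845107 24.999840259552002
0 [0.0, 0.0, 0.0, 0.0, -0.0, -0.0]
3 [-0.21, -0.05, 0.24, 0.6, -2.9, -0.0]
6 [-0.43, -0.09, 0.47, 1.3, -5.9, -0.0]
9 [-0.67, -0.15, 0.69, 1.9, -8.8, -0.0]
12 [-0.91, -0.2, 0.89, 2.6, -11.7, -0.0]
15 [-1.17, -0.25, 1.08, 3.2, -14.7, -0.0]
18 [-1.43, -0.31, 1.26, 3.8, -17.6, -0.0]
21 [-1.7, -0.37, 1.42, 4.5, -20.5, -0.0]
24 [-1.99, -0.43, 1.57, 5.1, -23.4, -0.0]
27 [-2.27, -0.5, 1.7, 5.8, -26.4, -0.0]
30 [-2.57, -0.56, 1.81, 6.4, -29.3, -0.0]
```

Joint 5 is down to 0.28 (limit 0.12), so the tool can't keep tilting with the cap. For the rest I'll move the pinch point along its arc, ease the tool back upright and let the tab pivot between the pads.

Run:
```python
from h import *
yaw=np.radians(12.3);xv=np.array([np.cos(yaw),np.sin(yaw),0]);yv=np.array([-np.sin(yaw),np.cos(yaw),0]);z=np.array([0,0,1])
a0=np.arctan2(.0364,.0592);rr=np.hypot(.0364,.0592)
def tcp(c,t):
    a=a0+np.radians(c);t=np.radians(t)
    return rr*(np.cos(a)*xv+np.sin(a)*z)+.019*(np.sin(t)*xv-np.cos(t)*z)
for i in range(0,15):
    c=24+2*i;t=24-i*0.7
    print(c,[round(float(v),2) for v in (tcp(c,t)-tcp(24,24))*100]+[round(float(v),1) for v in -yv*(t-24)])
```

```text
24 [0.0, 0.0, 0.0, 0.0, -0.0, -0.0]
26 [-0.22, -0.05, 0.12, -0.1, 0.7, 0.0]
28 [-0.44, -0.1, 0.24, -0.3, 1.4, 0.0]
30 [-0.67, -0.15, 0.35, -0.4, 2.1, 0.0]
32 [-0.9, -0.2, 0.46, -0.6, 2.7, 0.0]
34 [-1.14, -0.25, 0.55, -0.7, 3.4, 0.0]
36 [-1.37, -0.3, 0.64, -0.9, 4.1, 0.0]
38 [-1.62, -0.35, 0.72, -1.0, 4.8, 0.0]
40 [-1.86, -0.41, 0.79, -1.2, 5.5, 0.0]
42 [-2.11, -0.46, 0.86, -1.3, 6.2, 0.0]
44 [-2.36, -0.51, 0.92, -1.5, 6.8, 0.0]
46 [-2.61, -0.57, 0.97, -1.6, 7.5, 0.0]
48 [-2.87, -0.62, 1.01, -1.8, 8.2, 0.0]
50 [-3.12, -0.68, 1.04, -1.9, 8.9, 0.0]
52 [-3.38, -0.74, 1.07, -2.1, 9.6, 0.0]
```

>>> send_rows([
  [-0.22,-0.05,0.12,-0.1,0.7,0,0],
  [-0.44,-0.1,0.24,-0.3,1.4,0,0],
  [-0.67,-0.15,0.35,-0.4,2.1,0,0],
  [-0.9,-0.2,0.46,-0.6,2.7,0,0],
  [-1.14,-0.25,0.55,-0.7,3.4,0,0],
  [-1.37,-0.3,0.64,-0.9,4.1,0,0],
  [-1.62,-0.35,0.72,-1.0,4.8,0,0],
  [-1.62,-0.35,0.72,-1.0,4.8,0,0],
  [-1.62,-0.35,0.72,-1.0,4.8,0,0],
], grip_force=12)

```text
t: 8.92
tool_pos: [0.5131, 0.1499, 0.1164]
ee_rot: [0.98, 0.106, 0.165, -0.018]
force: [-0.7, 4.5, 5.6]
width: 0.131
finger_force: 12.0
```

Run:
```python
from h import *
s=manip.get_state();print(s["t"],s["force"],s["torque"],s["q"],s["width"],s["finger_force"])
a=manip.capture("side")[100:260,240:440,::-1]
cv2.imwrite("pics/s3.png",cv2.resize(a,None,fx=3.6,fy=3.6))
```

```text
8.9167 [-0.72864534  4.54969424  5.55158827] [0.84148408 0.08936866 0.38795593] [0.16003901 0.3970846  1.97114619 0.04405007 0.44022138 1.479206  ] 0.13065581342582783 12.000129371881485
```

View pics/s3.png

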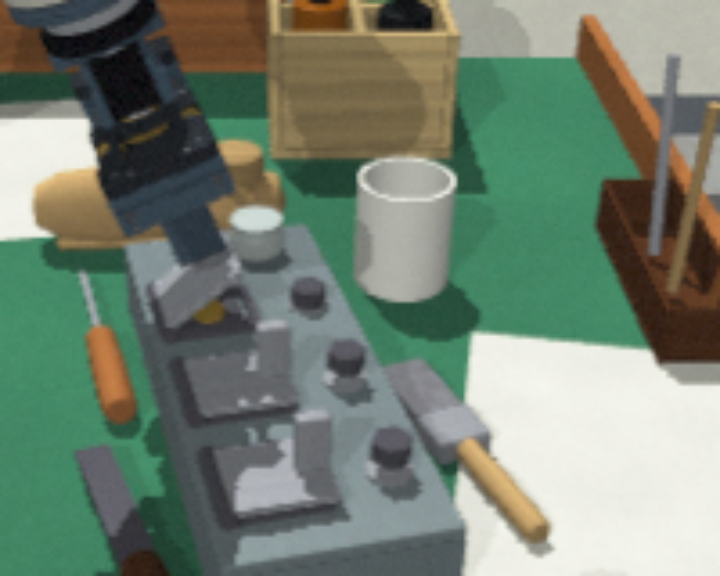

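The side view shows cap c about 38° open with the tab between the fingers (cap near (195,285)), caps a and b shut, and the tin and mug untouched. I'll continue past 50°.

>>> send_rows([
  [-0.24,-0.06,0.08,-0.2,0.7,0,0],
  [-0.49,-0.11,0.15,-0.3,1.4,0,0],
  [-0.74,-0.16,0.21,-0.5,2.1,0,0],
  [-1.0,-0.22,0.26,-0.6,2.7,0,0],
  [-1.25,-0.27,0.3,-0.8,3.4,0,0],
  [-1.5,-0.33,0.34,-0.9,4.1,0,0],
  [-1.76,-0.39,0.37,-1.1,4.8,0,0],
  [-2.02,-0.45,0.39,-1.2,5.5,0,0],
  [-2.02,-0.45,0.39,-1.2,5.5,0,0],
  [-2.02,-0.45,0.39,-1.2,5.5,0,0],
  [-2.02,-0.45,0.39,-1.2,5.5,0,0],
  [-2.02,-0.45,0.39,-1.2,5.5,0,0],
  [-2.02,-0.45,0.39,-1.2,5.5,0,0],
  [-2.02,-0.45,0.39,-1.2,5.5,0,0],
  [-2.02,-0.45,0.39,-1.2,5.5,0,0],
  [-2.02,-0.45,0.39,-1.2,5.5,0,0],
])

```text
t: 10.3
tool_pos: [0.4931, 0.1455, 0.1204]
ee_rot: [0.987, 0.106, 0.117, -0.013]
force: [-0.6, 5.7, 7.7]
width: 0.131
finger_force: 12.0
```

Run:
```python
from h import *
s=manip.get_state();print(s["t"],s["tool_pos"],s["force"],s["q"],s["width"],s["finger_force"])
a=manip.capture("side")[100:260,240:440,::-1]
cv2.imwrite("pics/s4.png",cv2.resize(a,None,fx=3.6,fy=3.6))
```

```text
10.3 [0.49307858 0.14550905 0.12042044] [-0.63610467  5.70780066  7.73641024] [0.16150065 0.38433323 1.92810845 0.02399036 0.59315026 1.4991958 ] 0.13144409321482095 11.999828517436981
```

View pics/s4.png

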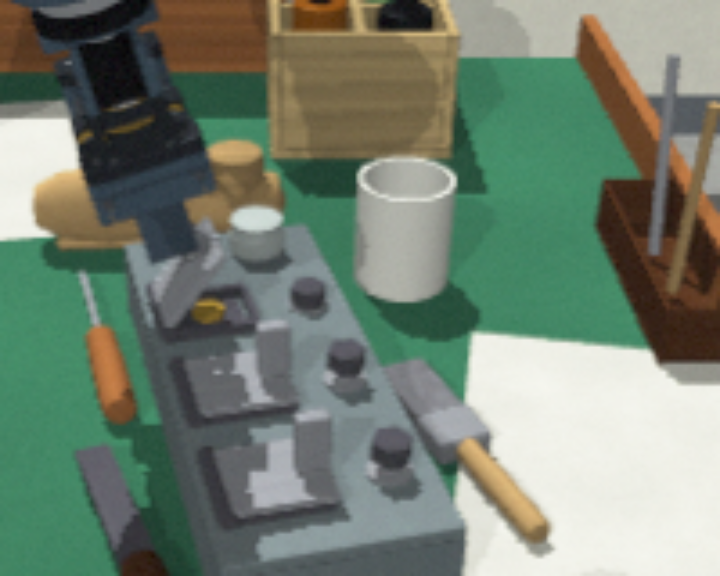

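Cap c now stands about 54° open with its tab held at 12 N, bolt c is sunk, and caps a and b are shut. I'll hand it in.

```bash
python3 -c "
from station import manip
print(manip.close_job())"
```

```text
the job is handed in; nothing more can be done
None
```

The loose bolt was c, the left-hand one: I pressed it right down and handed the job in with its cap held by the tab about 54° open (from the arm's position, matching the last picture) and the other two caps shut; no verdict came back.

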